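# Clamp the electrode-soaking bottle to the click

### The job

Stand the slim tall round bottle upright on the base of the bench clamp, in its V-shaped nest, and let go of it. Then turn the clamp's wing knob clockwise, with as many grips as it takes, until the jaw has closed on the bottle and the knob slips and clicks: stop at the first click, and do not crank it through a second. Leave the bottle upright and held fast between jaw and nest, and leave the other two bottles where they stand.

Things in the scene. Friction and masses are not known exactly. Their poses are not given: they have to be found in the camera images.
- soak_bottle_centre (a point): Centre, half-way up, of the loose bottle to be clamped: a slim white plastic round bottle, 34 mm in diameter up to 74 mm, then a shoulder and a grey cap 25 mm across; 95 mm tall in all (centre 47.5 mm above its underside), about 80 g. Its z axis points up the bottle.
- square_bottle_centre (a point): Bystander: centre (36 mm above its underside) of a loose white bottle with a square body 44 x 44 mm and a round cap, 72 mm tall. To be left alone.
- squat_jar_centre (a point): Bystander: centre (28 mm above its underside) of a loose squat round amber jar with a white lid, 56 mm in diameter, 56 mm tall. To be left alone.
- clamp: Bench clamp, fixed, but placed and turned differently each time. Grey base plate 120 mm (own x) by 250 mm (own y, -135 to +115), 8 mm thick; origin on the bench under x = y = 0. The jaw slides along the clamp's +y to the nest. The wing knob stands on a 60 x 60 mm grey housing, 50 mm high, at own (0, -100 mm).
- nest (a point): Where the bottle goes: on the base plate's top (8 mm above the bench), on the axis of a 34 mm bottle touching both V walls; clamp's own (0, 50, 8) mm, same axes. The aluminium V (90 degrees, top 50 mm above the bench) stands on its +y side; its 56 mm wide mouth opens to -y, to the jaw. A bottle set down up to 12 mm short is pushed home by the jaw, sliding on the plate.
- jaw: Sliding jaw block, 50 mm wide, top 50 mm above the bench, axes as the clamp; origin at the foot of its +y face, 71 to 78 mm from the nest at the start. A black rubber pad (gives 3 mm under full load) stands 12 to 42 mm proud of that face, set differently each time, not measured: where it meets the bottle is not known. At least 12 mm free at the start. 15 mm per rad of spindle (0.8 to 3.3 rad to contact); stays where left.
- knob_grip (a point): On the knob's vertical axis, at grip height, 88 mm above the bench. Black upright bar 50 mm long (point's x), 14 mm thick (y), 67 to 97 mm above the bench, on a disc 54 mm across. Clockwise from above (yaw falls) closes the jaw, anticlockwise opens it. Free turning takes about 0.45 N m; with the jaw tight it rises to 0.6 N m, the knob slips, torque falls below zero, and it drops into its next notch: a click.
- ratchet (a joint): How far the knob has slipped clockwise on its spindle (the steel collar below, with a pointer tab), rad. 0 at the start; each click adds 36 degrees (0.628 rad). While driving freely it reads about 0.1 (springy give). Slipped less than about 0.3 rad past a notch and let go, the knob springs back to it; further, it goes on to the next. The jaw keeps its grip.
Not all that is in view belongs to the job. What is shaped like the part that bears soak_bottle_centre but green is not meant.

How it is judged:
By the outcome, as a careful person would: the job done as asked, in the order asked, and still so for the second after the job is handed in, with the robot touching nothing.
It also fails if it takes over 67 s, if anything falls off the work surface, if the arm or the gripper's body presses on something with over 40 N, if the wrist force passes 120 N, or if a joint passes its speed limit or range.

### The arm

A 6-joint arm with a two-finger parallel gripper is mounted at the origin on the work surface. World frame = base frame: x ahead of the robot, y to its left, z up, the work surface at z = 0. Lengths are in mm, angles in rad, forces in N, time in s.
With the tool pointing down it reaches from about 350 to 975 mm from the base axis. Payload 7.1 kg.
Tool frame: the origin (TCP) lies on the mounting face of the last link; the fingertips stand 182 mm ahead of it and the grasp point (between the pads) lies 163 mm ahead of it (ctrl.finger_overhang is the distance from the TCP to the fingertips, in mm); z points along the fingers, y is the direction in which the jaws open and shut (so a half turn about z gives the same grasp; the last joint's range is limited). The gripper opens to 88 mm and grips with 3 to 60 N. Pads are 20 mm wide; open, the fingers measure 115 mm over their backs; the gripper's body (75 mm by 178 mm) begins 61 mm behind the grasp point.
Start: joints at [1.154, 0.423, 1.63, -0, 1.089, -0.019], TCP at [242.088, 576.194, 404.675] pointing down, gripper open.
Joint ranges: [-3, 3], [-0.9, 2.11], [0.09, 2.58], [-1.31, 4.45], [0.11, 2.69], [-2.54, 2.54]. Speed limits (rad/s): [2.39, 2.39, 3.01, 3.14, 3.14, 3.14].

### API

Orientations are given as a rotation vector (axis times angle).
In Python, from workcell import ctrl, viewer, recognise gives the robot as it stands.
- The arm moves only by the shell command python3 -m handwheel 'ROWS'. ROWS is JSON, a list of rows, each an object of numbers: "gripper": the closure, from 0 (fully open) to 1 (shut); "tx", "ty", "tz": the shift along the tool's x, y, z in m; "rx", "ry", "rz": the turn, a rotation vector about the tool's x, y, z in degrees. In form: [{"gripper": .., "tx": .., "ty": .., "tz": .., "rx": .., "ry": .., "rz": ..}, ...]. A call has 1 to 8 rows; each row shifts and turns the commanded pose from where the row before left it, along the tool's axes as they then stand; what a row does not reach is not made up. A row lasts 1/8 s, in which the tool goes at most 62.5 mm and 10.7 degrees, less where a joint would pass 70% of its speed; a pose out of reach is approached as far as the arm can. A call with a gripper value outside its range is refused whole. The fingers move at their own pace and stop on an object; the grip force is fixed at half the most. Time passes only in rows, so rows that do not move let the fingers close. It gives the time, the measured TCP pose, the force and the opening at its end, in the units of the state.
- ctrl.get_obs(): the state, without advancing time (a new reading comes with each control period).
- viewer.get_image(name): name is "scene" or "top" or "wrist"; returns a dict with "image" (420x560x3 uint8, red, green, blue), "range_z" (420x560 float32, mm along the optical axis (not along the pixel's ray), 0 where there is no reading), "vfov" (degrees; the focal length in pixels is half the picture's height over the tangent of half this angle, whatever the lens; pixels are square), "cx", "cy" (the principal point, pixels), "extrinsics" (4x4, takes a point from world to camera coordinates); the wrist camera has in their place "T_tool_cam" (4x4, takes a point from camera to tool coordinates, whose origin is the TCP and whose axes are the flange's). Camera axes: x right, y up, looking along -z (the intrinsics and any distortion apply to the point x, -y, -z); pixel columns grow to the right and rows downward; lengths in mm; the calibration is good to about 2 mm. A picture is of the moment at which its call begins: read the wrist's pose just before it.
- ctrl.close_job(): hands the job in, once; it reports no verdict.
Trained networks look in a picture, given as the dict that the camera call returned (one of the last four; its "shot" number tells which), for a name from the list of things; names that differ only in an ending like _2 or _b are one class to them, and where a whole thing is asked for, a point or a joint stands for the part that bears it (a point fixed in the world has none). Each returns a list of dicts, best first, with "p" (0 to 1); they miss things now and then, are a little off and sometimes report something else, mostly with a low value. They report only what shows in the picture. A call takes as long as a camera call. They do not tell look-alikes from the thing itself.
- recognise(picture, name): "xy" ([column, row] as shares, 0 to 1, of the picture: columns of its width, rows of its height, amid what is visible of it).
The state is a dict: "t": time; "qpos": joint angles; "qvel": joint speeds; "joint_torque": joint torques, N m; "ee_pos": TCP position; "orientation": TCP orientation; "ft_force": force on the tool from outside, world axes, zero at the start; "moment": the same for the moment, N m; "width": finger opening in mm.
Only numpy, scipy, OpenCV 4.12 (cv2) and the standard library are available. Lean on these libraries where they do the work, as an engineer would, in place of code of your own. Each camera call takes 0.05 s, during which the arm holds its last target.

## Working session

There is one attempt and no reset: what is moved stays moved. The work goes in short steps, Python scripts to look and compute and a shell command to move; the robot and the scene stay as the last step left them, time stands still between calls to the robot, and variables do not carry over. Pictures are saved under pics/ and viewed, and the job is handed in when it is done.

```bash
ls; mkdir -p pics
cat > h.py <<'E'
import numpy as np, cv2
from scipy.spatial.transform import Rotation as R
from workcell import ctrl, viewer, recognise
def foc(p): return p["image"].shape[0]/2/np.tan(np.radians(p["vfov"])/2)
def T_wc(p,obs=None):
    if "extrinsics" in p: return np.linalg.inv(np.array(p["extrinsics"]))
    T=np.eye(4);T[:3,:3]=R.from_rotvec(obs["orientation"]).as_matrix();T[:3,3]=obs["ee_pos"]
    return T@np.array(p["T_tool_cam"])
def cloud(p,obs=None):
    f=foc(p);z=p["range_z"];h,w=z.shape
    u,v=np.meshgrid(np.arange(w),np.arange(h))
    P=np.stack([(u-p["cx"])/f*z,-(v-p["cy"])/f*z,-z,np.ones_like(z)],-1)
    W=(P@T_wc(p,obs).T)[...,:3]; W[z<=0]=np.nan
    return W
def proj(p,X,obs=None):
    c=np.linalg.inv(T_wc(p,obs))@np.append(X,1);f=foc(p)
    return p["cx"]+f*c[0]/-c[2], p["cy"]-f*c[1]/-c[2]
def save(p,n): cv2.imwrite(f"pics/{n}.png",p["image"][...,::-1])
E
python3 - <<'E'
from h import *
o=ctrl.get_obs();print({k:np.round(v,3) for k,v in o.items()})
for n in ("scene","top"):
    p=viewer.get_image(n);save(p,n+"0");W=cloud(p);np.save(n+"0.npy",W)
    print(n,{k:(v if not hasattr(v,'shape') else v.shape) for k,v in p.items()if k not in("image","range_z","extrinsics")})
    print(np.round(T_wc(p),3)[:3,3])
    for k in ["soak_bottle_centre","square_bottle_centre","squat_jar_centre","nest","jaw","knob_grip","ratchet","clamp"]:
        for d in recognise(p,k)[:3]:
            c,r=d["xy"][0]*560,d["xy"][1]*420
            print(k,round(d["p"],2),round(c),round(r),np.round(W[min(int(r),419),min(int(c),559)]))
print(ctrl.get_obs()["t"])
E
```

```text
pics
{'t': np.float64(0.0), 'qpos': array([ 1.154,  0.424,  1.631,  0.   ,  1.089, -0.019]), 'qvel': array([-0.   , -0.001, -0.001, -0.   , -0.001, -0.   ]), 'joint_torque': array([-1.0000e-03, -5.4463e+01, -2.7367e+01,  6.4000e-02,  2.3000e-02,
       -0.0000e+00]), 'ee_pos': array([241.993, 575.954, 403.903]), 'orientation': array([-6.210e-01, -3.079e+00,  2.000e-03]), 'ft_force': array([-0.327, -0.04 ,  0.504]), 'moment': array([-0.025,  0.007,  0.024]), 'width': np.float64(87.678)}
scene {'vfov': 42.131315676575966, 'cx': 279.21253091404026, 'cy': 206.76785069962082, 'shot': 1}
[1140.767  471.07   552.458]
soak_bottle_centre 0.97 412 233 [426. 261.  60.]
soak_bottle_centre 0.85 354 238 [479. 187.  57.]
soak_bottle_centre 0.37 136 185 [ 560. -206.   77.]
square_bottle_centre 0.94 321 281 [594. 190.  51.]
squat_jar_centre 0.66 404 286 [542. 294.  50.]
nest 0.55 177 219 [ 554. -124.   28.]
nest 0.5 138 187 [ 557. -207.   71.]
jaw 0.55 166 213 [ 567. -135.   44.]
jaw 0.52 178 225 [ 554. -123.   18.]
knob_grip 0.78 138 185 [ 556. -205.   77.]
ratchet 0.74 135 183 [ 562. -205.   82.]
ratchet 0.18 355 237 [476. 187.  55.]
clamp 0.88 179 223 [ 547. -125.   15.]
top {'vfov': 47.36335265576004, 'cx': 285.04980228958857, 'cy': 211.29253317565488, 'shot': 2}
[447.788  43.023 922.375]
soak_bottle_centre 0.78 156 266 [415. 249.  98.]
soak_bottle_centre 0.72 201 238 [461. 171.  94.]
square_bottle_centre 0.77 199 176 [574. 177.  69.]
square_bottle_centre 0.72 379 185 [ 553. -150.   48.]
squat_jar_centre 0.56 142 213 [511. 283.  54.]
squat_jar_centre 0.3 378 186 [ 549. -148.   49.]
nest 0.74 363 194 [ 539. -127.    9.]
jaw 0.81 380 186 [ 551. -150.   48.]
knob_grip 0.76 417 180 [ 554. -207.   90.]
ratchet 0.59 418 180 [ 554. -208.   96.]
clamp 0.93 361 191 [ 545. -124.    9.]
clamp 0.27 202 238 [463. 171.  96.]
0.9
```

View pics/scene0.png

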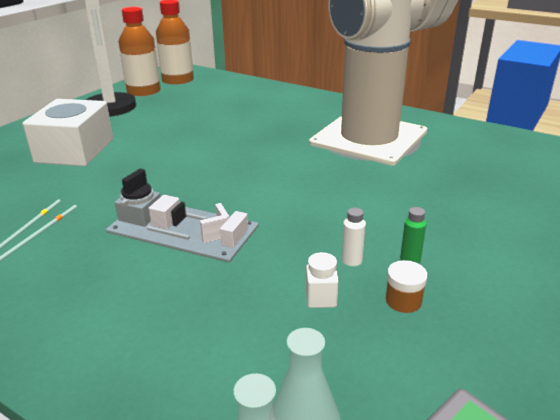

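View pics/top0.png

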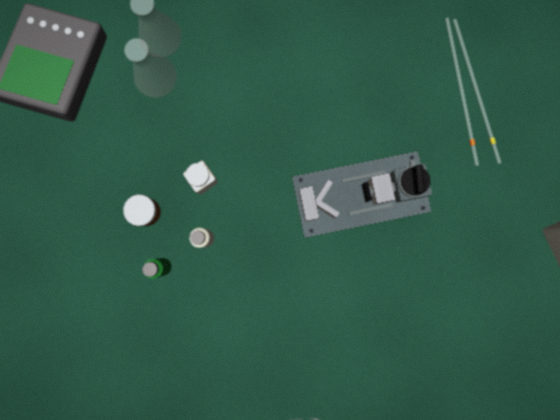

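```bash
python3 - <<'E'
from h import *
S=np.load("scene0.npy");T=np.load("top0.npy")
for nm,W in(("scene",S),("top",T)):
    P=W[np.isfinite(W[...,0])]
    tab=P[(abs(P[:,2])<15)&(P[:,0]>300)&(P[:,0]<800)&(abs(P[:,1])<400)];
    # table plane tilt
    q=tab[abs(tab[:,2])<5];A=np.c_[q[:,:2]/1000,np.ones(len(q))];print(nm,"table z fit",np.linalg.lstsq(A,q[:,2],rcond=None)[0])
    b=P[(np.hypot(P[:,0]-462,P[:,1]-175)<40)]
    for lo,hi in((10,74),(20,45),(45,70),(85,92),(92,100)):
        m=b[(b[:,2]>lo)&(b[:,2]<hi)]
        if len(m)>3:
            # circle fit, known r
            from scipy.optimize import least_squares
            r=17 if hi<=74 else 12.5
            s=least_squares(lambda c:np.hypot(m[:,0]-c[0],m[:,1]-c[1])-r,[462,175],loss="soft_l1").x
            print(nm,"bottle",lo,hi,len(m),m.mean(0).round(1),"fit",s.round(1), m.min(0).round(),m.max(0).round())
    c=P[(abs(P[:,0]-550)<110)&(abs(P[:,1]+125)<160)]
    for lab,lo,hi in(("plate",5,12),("50mm tops",46,53),("knob",85,105)):
        m=c[(c[:,2]>lo)&(c[:,2]<hi)]
        if len(m)>5:
            rect=cv2.minAreaRect(m[:,:2].astype(np.float32));print(nm,lab,len(m),np.round(rect[0],1),np.round(rect[1],1),round(rect[2],1),"z",m[:,2].mean().round(1),"box",cv2.boxPoints(rect).round(0).tolist())
E
python3 - <<'E'
import cv2
a=cv2.imread("pics/top0.png")[140:250,280:440];cv2.imwrite("pics/clampzoom.png",cv2.resize(a,None,fx=5,fy=5,interpolation=cv2.INTER_CUBIC))
E
```

```text
scene table z fit [ 0.08372133 -0.27693413 -0.33903331]
scene bottle 10 74 692 [475.2 184.   43.1] fit [462.8 178.7] [450. 162.  10.] [483. 197.  74.]
scene bottle 20 45 264 [475.2 184.   32.6] fit [462.8 178.7] [458. 163.  20.] [483. 197.  45.]
scene bottle 45 70 274 [475.2 184.2  57.6] fit [462.8 178.6] [458. 165.  45.] [483. 196.  70.]
scene bottle 85 92 59 [472.1 182.8  88.3] fit [463.  178.6] [460. 171.  85.] [477. 191.  92.]
scene bottle 92 100 120 [465.2 179.9  94.4] fit [462.1 179.3] [452. 167.  92.] [477. 191.  97.]
scene plate 2631 [ 541.3 -123.3] [123.  251.5] 10.0 z 7.9 box [[459.0, -10.0], [502.0, -258.0], [624.0, -236.0], [580.0, 11.0]]
scene 50mm tops 786 [ 543.7 -124. ] [ 69.6 238.4] 11.6 z 49.1 box [[486.0, -14.0], [534.0, -248.0], [602.0, -234.0], [554.0, -0.0]]
scene knob 224 [ 557.3 -211.1] [50.  16.4] 5.0 z 93.0 box [[532.0, -205.0], [533.0, -221.0], [583.0, -217.0], [581.0, -201.0]]
top table z fit [ 0.250177   -0.24945836 -0.67871729]
top bottle 10 74 110 [461.8 167.1  50.5] fit [462.5 177.6] [446. 160.  10.] [479. 194.  74.]
top bottle 20 45 26 [460.4 163.5  34.2] fit [462.5 177.6] [447. 160.  24.] [477. 171.  45.]
top bottle 45 70 35 [461.  163.9  58. ] fit [462.6 177.6] [446. 160.  45.] [478. 176.  69.]
top bottle 85 92 15 [463.  171.3  89.6] fit [461.6 178.2] [451. 165.  86.] [473. 184.  92.]
top bottle 92 100 153 [462.3 177.3  94.4] fit [467.7 177.1] [451. 166.  92.] [473. 189.  98.]
top plate 4802 [ 529.8 -125.2] [176.1 262.9] 0.7 z 7.7 box [[440.0, 5.0], [443.0, -258.0], [619.0, -256.0], [616.0, 7.0]]
top 50mm tops 1059 [ 540.4 -125.6] [ 67.7 238. ] 10.5 z 49.2 box [[485.0, -15.0], [529.0, -249.0], [595.0, -236.0], [552.0, -2.0]]
top knob 260 [ 555.1 -213. ] [49.3 14.5] 2.0 z 95.0 box [[530.0, -207.0], [531.0, -221.0], [580.0, -219.0], [579.0, -205.0]]
```

View pics/clampzoom.png

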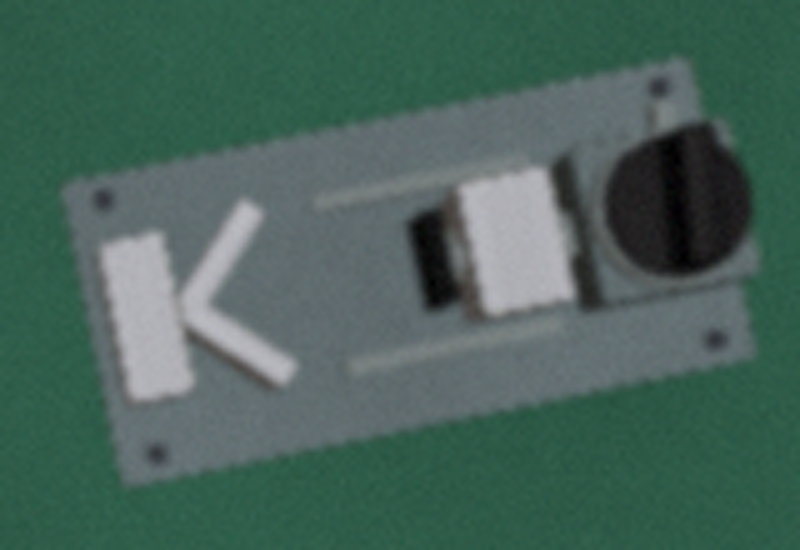

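The scene view shows the white target bottle at (354,238), with the green decoy at (412,235). The square bottle is at (321,281) and the jar at (405,287). The clamp is at left, with its knob at (137,185) and its nest towards (222,225). From the cloud fits, the bottle axis is about (462.7, 178.2) and the clamp yaw about 10°. The nest comes out near (530, −64) and the knob near (556, −212).

```bash
cat >> h.py <<'E'
def state():
    o=ctrl.get_obs();M=R.from_rotvec(o["orientation"]).as_matrix()
    print("t",round(float(o["t"]),2),"tcp",np.round(o["ee_pos"],1),"yawy",round(float(np.degrees(np.arctan2(M[1,1],M[0,1]))),2),"tilt",round(float(np.degrees(np.arccos(-M[2,2]))),2),"q6",round(float(np.degrees(o["qpos"][5])),1),"F",np.round(o["ft_force"],1),"M",np.round(o["moment"],2),"w",round(float(o["width"]),1))
    return o,M
def need(x,y,zt,yaw):
    "tool shift (mm) and rz (deg) to reach grasp point x,y,zt with tool-y yaw"
    o,M=state();d=np.array([x,y,zt+163])-np.array(o["ee_pos"])
    cur=np.degrees(np.arctan2(M[1,1],M[0,1]))
    print("tool shift",np.round(M.T@d,1),"rz",round(float(-((yaw-cur+180)%360-180)),2))
E
python3 -m handwheel '[{"tx":-0.0447,"ty":-0.0351},{"tx":-0.0447,"ty":-0.0351},{"tx":-0.0447,"ty":-0.0351},{"tx":-0.0447,"ty":-0.0351},{"tx":-0.0447,"ty":-0.0351},{"tx":-0.0447,"ty":-0.0351},{"tx":-0.0447,"ty":-0.0351},{"tx":-0.0447,"ty":-0.0351}]'
python3 -m handwheel '[{"rz":9.5},{"rz":9.5},{"rz":9.5},{"rz":9.5},{"rz":9.5},{"rz":9.5},{},{}]'
python3 - <<'E'
from h import *
need(462.7,178.2,65,10)
o=ctrl.get_obs();p=viewer.get_image("wrist");save(p,"w1");W=cloud(p,o)
P=W[np.isfinite(W[...,0])];m=P[(np.hypot(P[:,0]-462,P[:,1]-178)<35)&(P[:,2]>85)]
if len(m): print(len(m),m.mean(0),cv2.minEnclosingCircle(m[:,:2].astype(np.float32)))
E
```

```text
t 0.9 tcp [242.1 576.2 404.7] yawy 67.21 tilt 0.0 q6 -1.1 F [ 0.2  0.1 -0. ] M [-0.03 -0.    0.04] w 88.0
tool shift [-357.6 -281.4  176.7] rz 57.21$[0]: bad value
$[0]: bad value
```

View pics/w1.png

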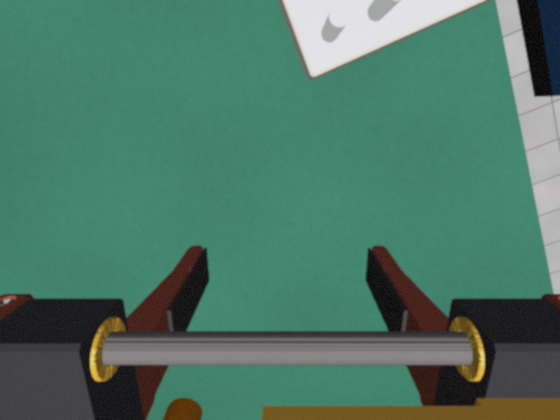

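Each row evidently needs all seven keys, so the move was refused and the arm hasn't moved. The wrist picture shows only bench and the robot's base plate, with the fingers at rows 250–340.

```bash
python3 -m handwheel '[{"gripper":0,"tx":-0.0447,"ty":-0.0351,"tz":0,"rx":0,"ry":0,"rz":0},{"gripper":0,"tx":-0.0447,"ty":-0.0351,"tz":0,"rx":0,"ry":0,"rz":0},{"gripper":0,"tx":-0.0447,"ty":-0.0351,"tz":0,"rx":0,"ry":0,"rz":0},{"gripper":0,"tx":-0.0447,"ty":-0.0351,"tz":0,"rx":0,"ry":0,"rz":0},{"gripper":0,"tx":-0.0447,"ty":-0.0351,"tz":0,"rx":0,"ry":0,"rz":0},{"gripper":0,"tx":-0.0447,"ty":-0.0351,"tz":0,"rx":0,"ry":0,"rz":0},{"gripper":0,"tx":-0.0447,"ty":-0.0351,"tz":0,"rx":0,"ry":0,"rz":0},{"gripper":0,"tx":-0.0447,"ty":-0.0351,"tz":0,"rx":0,"ry":0,"rz":0}]'
python3 -m handwheel '[{"gripper":0,"tx":0,"ty":0,"tz":0,"rx":0,"ry":0,"rz":9.5},{"gripper":0,"tx":0,"ty":0,"tz":0,"rx":0,"ry":0,"rz":9.5},{"gripper":0,"tx":0,"ty":0,"tz":0,"rx":0,"ry":0,"rz":9.5},{"gripper":0,"tx":0,"ty":0,"tz":0,"rx":0,"ry":0,"rz":9.5},{"gripper":0,"tx":0,"ty":0,"tz":0,"rx":0,"ry":0,"rz":9.5},{"gripper":0,"tx":0,"ty":0,"tz":0,"rx":0,"ry":0,"rz":9.5},{"gripper":0,"tx":0,"ty":0,"tz":0,"rx":0,"ry":0,"rz":0},{"gripper":0,"tx":0,"ty":0,"tz":0,"rx":0,"ry":0,"rz":0}]'
python3 - <<'E'
from h import *
need(462.7,178.2,65,10)
o=ctrl.get_obs();p=viewer.get_image("wrist");save(p,"w2");W=cloud(p,o)
P=W[np.isfinite(W[...,0])];m=P[(np.hypot(P[:,0]-462,P[:,1]-178)<35)&(P[:,2]>85)]
if len(m): print(len(m),m.mean(0),cv2.minEnclosingCircle(m[:,:2].astype(np.float32)))
E
```

```text
t: 1.95
ee_pos: [463.7, 177.1, 405.0]
orientation: [0.621, 3.079, 0.001]
ft_force: [0.8, 1.4, -0.9]
width: 88.0
t: 2.95
ee_pos: [463.0, 178.8, 404.7]
orientation: [2.011, 2.414, -0.0]
ft_force: [-0.4, -0.7, -0.1]
width: 87.7
t 2.95 tcp [463.  178.8 404.7] yawy 10.39 tilt 0.0 q6 9.4 F [-0.4 -0.7 -0.1] M [-0.04  0.04  0.03] w 87.7
tool shift [ -0.5  -0.4 176.7] rz 0.39
8962 [460.98429028 201.04998588 307.03404179] ((460.31451416015625, 194.2525177001953), 28.994260787963867)
```

View pics/w2.png

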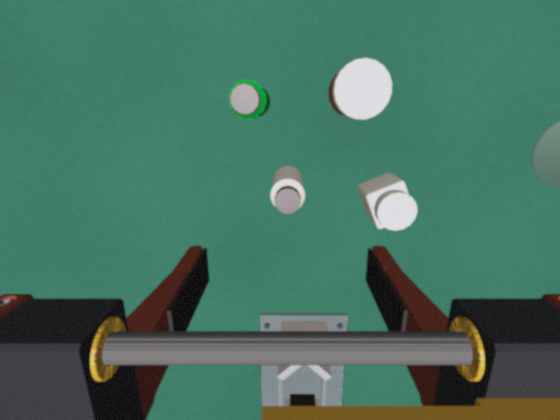

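The white bottle's cap at (287,200) lies centred between the fingers, whose inner edges are at columns 208 and 367. The clamp's nest end shows at (303,350). I'll check its position from the wrist cloud.

Run:
```python
from h import *
o=ctrl.get_obs();p=viewer.get_image("wrist");W=cloud(p,o)
P=W[np.isfinite(W[...,0])]
m=P[(np.hypot(P[:,0]-462,P[:,1]-178)<35)&(P[:,2]>90)&(P[:,2]<105)]
print(len(m),m.mean(0).round(1),cv2.minEnclosingCircle(m[:,:2].astype(np.float32)))
c=P[(P[:,0]>450)&(P[:,0]<640)&(P[:,1]<20)&(P[:,1]>-120)]
m=c[(c[:,2]>46)&(c[:,2]<54)];print("tops",len(m),m.min(0).round(),m.max(0).round(),cv2.minAreaRect(m[m[:,1]>-30][:,:2].astype(np.float32)) if len(m) else '')
m=c[(c[:,2]>5)&(c[:,2]<12)];
for lo in range(470,580,10):
    s=m[(m[:,0]>=lo)&(m[:,0]<lo+10)]
    if len(s): print(lo+5,s[:,1].max().round(1),end="; ")
print()
for lo in range(-60,0,10):
    s=m[(m[:,1]>=lo)&(m[:,1]<lo+10)]
    if len(s): print(lo+5,s[:,0].min().round(1),s[:,0].max().round(1),end="; ")
```

```text
546 [463.9 178.5  94.6] ((464.0295715332031, 178.08883666992188), 12.378218650817871)
tops 346 [496. -74.  46.] [564. -41.  51.] ((0.0, 0.0), (0.0, 0.0), 0.0)
475 -8.2; 485 -7.4; 495 -5.5; 505 -3.7; 515 -2.0; 525 0.0; 535 1.9; 545 3.2; 555 5.7; 565 7.4; 575 9.1; 
-35 464.5 492.4; -25 462.8 491.9; -15 460.3 580.4; -5 470.5 581.0;
```

```bash
python3 -m handwheel '[{"gripper":0,"tx":0,"ty":0,"tz":0.03,"rx":0,"ry":0,"rz":0},{"gripper":0,"tx":0,"ty":0,"tz":0.04,"rx":0,"ry":0,"rz":0},{"gripper":0,"tx":0,"ty":0,"tz":0.04,"rx":0,"ry":0,"rz":0},{"gripper":0,"tx":0,"ty":0,"tz":0.04,"rx":0,"ry":0,"rz":0},{"gripper":0,"tx":0,"ty":0,"tz":0.02,"rx":0,"ry":0,"rz":0},{"gripper":0,"tx":0,"ty":0,"tz":0.007,"rx":0,"ry":0,"rz":0},{"gripper":0,"tx":0,"ty":0,"tz":0,"rx":0,"ry":0,"rz":0}]'
```

```text
t: 3.92
ee_pos: [463.2, 178.8, 227.8]
orientation: [-2.014, -2.411, 0.0]
ft_force: [-0.5, 0.6, -0.4]
width: 87.3
```

```bash
python3 -m handwheel '[{"gripper":1,"tx":0,"ty":0,"tz":0,"rx":0,"ry":0,"rz":0},{"gripper":1,"tx":0,"ty":0,"tz":0,"rx":0,"ry":0,"rz":0},{"gripper":1,"tx":0,"ty":0,"tz":0,"rx":0,"ry":0,"rz":0},{"gripper":1,"tx":0,"ty":0,"tz":0,"rx":0,"ry":0,"rz":0},{"gripper":1,"tx":0,"ty":0,"tz":0,"rx":0,"ry":0,"rz":0},{"gripper":1,"tx":0,"ty":0,"tz":0,"rx":0,"ry":0,"rz":0}]'
python3 -m handwheel '[{"gripper":1,"tx":0,"ty":0,"tz":0,"rx":0,"ry":0,"rz":0},{"gripper":1,"tx":0,"ty":0,"tz":0,"rx":0,"ry":0,"rz":0}]'
python3 -c "
from h import *
need(532,-71,65+9,10)"
```

```text
t: 4.68
ee_pos: [463.0, 178.8, 227.7]
orientation: [2.015, 2.41, -0.0]
ft_force: [-0.4, -0.2, 0.2]
width: 33.8
t: 4.92
ee_pos: [463.0, 178.8, 227.7]
orientation: [-2.015, -2.41, 0.0]
ft_force: [-0.6, 0.1, -0.7]
width: 33.7
t 4.92 tcp [463.  178.8 227.7] yawy 10.21 tilt 0.0 q6 9.5 F [-0.6  0.1 -0.7] M [-0.04  0.09 -0.02] w 33.7
tool shift [-258.1   23.7   -9.3] rz 0.21
```

```bash
python3 -m handwheel '[{"gripper":1,"tx":0,"ty":0,"tz":-0.02,"rx":0,"ry":0,"rz":0},{"gripper":1,"tx":0,"ty":0,"tz":-0.04,"rx":0,"ry":0,"rz":0},{"gripper":1,"tx":0,"ty":0,"tz":-0.03,"rx":0,"ry":0,"rz":0},{"gripper":1,"tx":-0.02,"ty":0.002,"tz":0,"rx":0,"ry":0,"rz":0},{"gripper":1,"tx":-0.04,"ty":0.004,"tz":0,"rx":0,"ry":0,"rz":0},{"gripper":1,"tx":-0.05,"ty":0.005,"tz":0,"rx":0,"ry":0,"rz":0},{"gripper":1,"tx":-0.05,"ty":0.005,"tz":0,"rx":0,"ry":0,"rz":0},{"gripper":1,"tx":-0.05,"ty":0.005,"tz":0,"rx":0,"ry":0,"rz":0}]'
python3 -m handwheel '[{"gripper":1,"tx":-0.035,"ty":0.003,"tz":0,"rx":0,"ry":0,"rz":0},{"gripper":1,"tx":-0.013,"ty":0,"tz":0,"rx":0,"ry":0,"rz":0},{"gripper":1,"tx":0,"ty":0,"tz":0,"rx":0,"ry":0,"rz":0},{"gripper":1,"tx":0,"ty":0,"tz":0,"rx":0,"ry":0,"rz":0}]'
python3 - <<'E'
from h import *
need(532,-71,65+9,10)
p=viewer.get_image("scene");save(p,"s2")
o=ctrl.get_obs();q=viewer.get_image("wrist");save(q,"w3")
a=cv2.imread("pics/s2.png")[90:290,80:300];b=cv2.imread("pics/w3.png")
cv2.imwrite("pics/c3.png",np.hstack([cv2.resize(a,(440,400)),cv2.resize(b,None,fx=.64,fy=400/420)]))
E
```

```text
t: 5.92
ee_pos: [521.1, -25.7, 317.6]
orientation: [-2.015, -2.41, 0.0]
ft_force: [1.2, -0.4, -0.7]
width: 33.6
t: 6.42
ee_pos: [531.9, -69.9, 317.5]
orientation: [-2.014, -2.41, 0.0]
ft_force: [-1.3, -0.7, -0.2]
width: 33.6
t 6.42 tcp [531.9 -69.9 317.5] yawy 10.25 tilt 0.05 q6 -19.0 F [-1.3 -0.7 -0.2] M [-0.05  0.07  0.  ] w 33.6
tool shift [-1.1 -0.1 80.5] rz 0.25
```

View pics/c3.png

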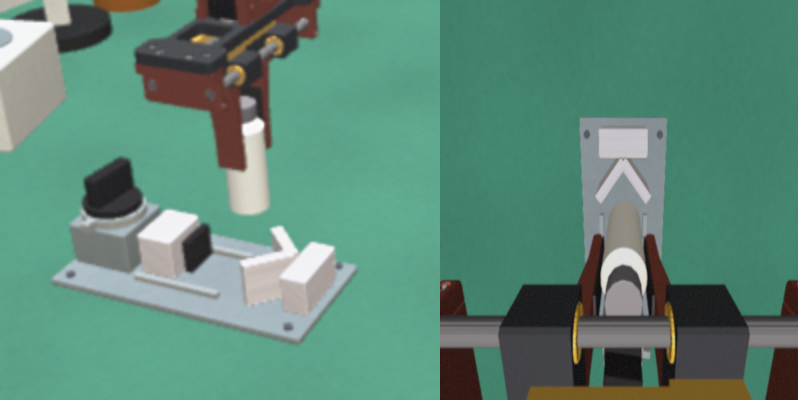

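The bottle hangs upright, in line with the V in both views (wrist panel: V apex and bottle both near column 624). I'll lower it now.

```bash
python3 -m handwheel '[{"gripper":1,"tx":-0.001,"ty":0,"tz":0.02,"rx":0,"ry":0,"rz":0},{"gripper":1,"tx":0,"ty":0,"tz":0.03,"rx":0,"ry":0,"rz":0},{"gripper":1,"tx":0,"ty":0,"tz":0.02,"rx":0,"ry":0,"rz":0},{"gripper":1,"tx":0,"ty":0,"tz":0.008,"rx":0,"ry":0,"rz":0},{"gripper":1,"tx":0,"ty":0,"tz":0.002,"rx":0,"ry":0,"rz":0},{"gripper":1,"tx":0,"ty":0,"tz":0.001,"rx":0,"ry":0,"rz":0},{"gripper":1,"tx":0,"ty":0,"tz":0,"rx":0,"ry":0,"rz":0}]'
python3 -m handwheel '[{"gripper":1,"tx":0,"ty":0,"tz":0.001,"rx":0,"ry":0,"rz":0},{"gripper":1,"tx":0,"ty":0,"tz":0,"rx":0,"ry":0,"rz":0}]'
python3 -c "
from h import *
need(532,-71,65+9,10)"
```

```text
t: 7.4
ee_pos: [532.8, -71.9, 237.3]
orientation: [2.014, 2.41, 0.001]
ft_force: [0.2, -0.2, -0.3]
width: 33.8
t: 7.65
ee_pos: [532.5, -71.9, 235.9]
orientation: [2.015, 2.41, 0.0]
ft_force: [0.5, -0.9, -0.0]
width: 33.2
t 7.65 tcp [532.5 -71.9 235.9] yawy 10.2 tilt 0.01 q6 -19.2 F [ 0.5 -0.9 -0. ] M [-0.09  0.04  0.02] w 33.2
tool shift [ 1.  -0.3 -1.1] rz 0.2
```

```bash
python3 -m handwheel '[{"gripper":1,"tx":0,"ty":0,"tz":0.001,"rx":0,"ry":0,"rz":0},{"gripper":1,"tx":0,"ty":0,"tz":0,"rx":0,"ry":0,"rz":0}]'
python3 -c "
from h import *
state()
p=viewer.get_image('scene');save(p,'s3');a=cv2.imread('pics/s3.png')[90:290,80:300];cv2.imwrite('pics/c4.png',cv2.resize(a,None,fx=3,fy=3))"
```

```text
t: 7.9
ee_pos: [532.7, -71.9, 235.6]
orientation: [2.015, 2.41, 0.0]
ft_force: [-1.7, 0.1, 9.7]
width: 33.5
t 7.9 tcp [532.7 -71.9 235.6] yawy 10.21 tilt 0.02 q6 -19.2 F [-1.7  0.1  9.7] M [-0.07  0.6  -0.03] w 33.5
```

View pics/c4.png

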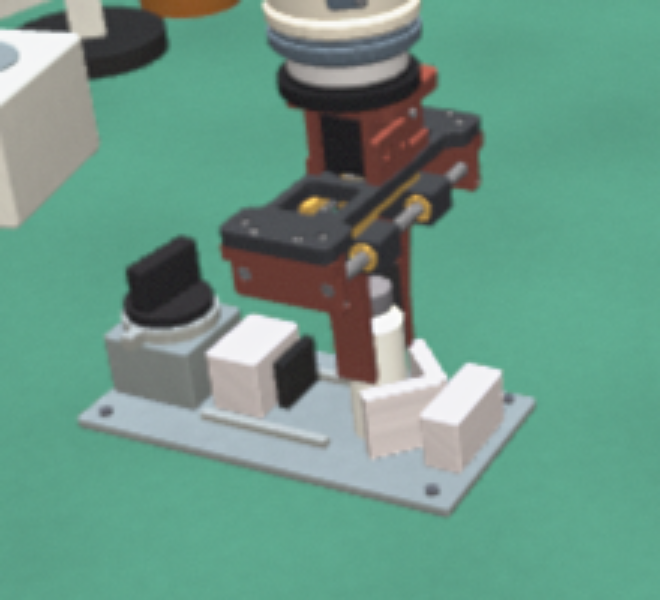

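The bottle stands on the plate inside the V mouth, with 9.7 N upward contact. The fingers sit above the wall tops. I'll release it and lift.

```bash
python3 -m handwheel '[{"gripper":0,"tx":0,"ty":0,"tz":0,"rx":0,"ry":0,"rz":0},{"gripper":0,"tx":0,"ty":0,"tz":0,"rx":0,"ry":0,"rz":0},{"gripper":0,"tx":0,"ty":0,"tz":0,"rx":0,"ry":0,"rz":0},{"gripper":0,"tx":0,"ty":0,"tz":0,"rx":0,"ry":0,"rz":0},{"gripper":0,"tx":0,"ty":0,"tz":-0.02,"rx":0,"ry":0,"rz":0},{"gripper":0,"tx":0,"ty":0,"tz":-0.04,"rx":0,"ry":0,"rz":0},{"gripper":0,"tx":0,"ty":0,"tz":-0.03,"rx":0,"ry":0,"rz":0}]'
python3 -c "
from h import *
need(556.2,-212,90,93.5)
p=viewer.get_image('scene');save(p,'s4');W=cloud(p);P=W[np.isfinite(W[...,0])]
m=P[(np.hypot(P[:,0]-532,P[:,1]+71)<26)&(P[:,2]>55)&(P[:,2]<80)]
from scipy.optimize import least_squares
print(len(m),least_squares(lambda c:np.hypot(m[:,0]-c[0],m[:,1]-c[1])-17,[530,-70],loss='soft_l1').x)
a=cv2.imread('pics/s4.png')[90:290,80:300];cv2.imwrite('pics/c5.png',cv2.resize(a,None,fx=3,fy=3))"
```

```text
t: 8.82
ee_pos: [532.6, -71.9, 325.9]
orientation: [2.015, 2.41, 0.0]
ft_force: [0.3, -1.3, 0.5]
width: 87.7
t 8.82 tcp [532.6 -71.9 325.9] yawy 10.21 tilt 0.02 q6 -19.2 F [ 0.3 -1.3  0.5] M [-0.03  0.06  0.02] w 87.7
tool shift [-142.1   -1.6   72.9] rz -83.29
246 [532.38547723 -71.89023909]
```

View pics/c5.png

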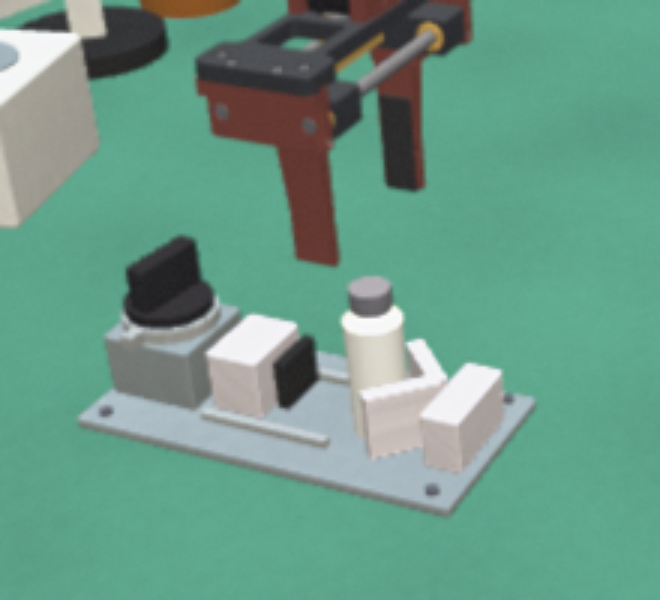

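The bottle stands free and upright at (532.4, −71.9), about 7 mm short of home, so the jaw will push it in. Next is the knob.

```bash
python3 -m handwheel '[{"gripper":0,"tx":-0.02,"ty":0,"tz":0,"rx":0,"ry":0,"rz":0},{"gripper":0,"tx":-0.04,"ty":0,"tz":0,"rx":0,"ry":0,"rz":0},{"gripper":0,"tx":-0.04,"ty":0,"tz":0,"rx":0,"ry":0,"rz":0},{"gripper":0,"tx":-0.03,"ty":-0.001,"tz":0,"rx":0,"ry":0,"rz":0},{"gripper":0,"tx":-0.012,"ty":-0.001,"tz":0,"rx":0,"ry":0,"rz":0},{"gripper":0,"tx":0,"ty":0,"tz":0,"rx":0,"ry":0,"rz":-10},{"gripper":0,"tx":0,"ty":0,"tz":0,"rx":0,"ry":0,"rz":-10},{"gripper":0,"tx":0,"ty":0,"tz":0,"rx":0,"ry":0,"rz":-10}]'
python3 -m handwheel '[{"gripper":0,"tx":0,"ty":0,"tz":0,"rx":0,"ry":0,"rz":-10},{"gripper":0,"tx":0,"ty":0,"tz":0,"rx":0,"ry":0,"rz":-10},{"gripper":0,"tx":0,"ty":0,"tz":0,"rx":0,"ry":0,"rz":-10},{"gripper":0,"tx":0,"ty":0,"tz":0,"rx":0,"ry":0,"rz":-10},{"gripper":0,"tx":0,"ty":0,"tz":0,"rx":0,"ry":0,"rz":-10},{"gripper":0,"tx":0,"ty":0,"tz":0,"rx":0,"ry":0,"rz":-3},{"gripper":0,"tx":0,"ty":0,"tz":0,"rx":0,"ry":0,"rz":0},{"gripper":0,"tx":0,"ty":0,"tz":0,"rx":0,"ry":0,"rz":0}]'
python3 -c "
from h import *
need(556.2,-212,90,93.5)
o=ctrl.get_obs();p=viewer.get_image('wrist');save(p,'w5');W=cloud(p,o);P=W[np.isfinite(W[...,0])]
m=P[(np.hypot(P[:,0]-556,P[:,1]+212)<40)&(P[:,2]>88)&(P[:,2]<103)]
print(len(m),m.mean(0).round(1),cv2.minAreaRect(m[:,:2].astype(np.float32)) if len(m) else '')
"
```

```text
t: 9.88
ee_pos: [555.2, -211.9, 323.5]
orientation: [-1.313, -2.852, 0.0]
ft_force: [0.2, -0.1, 0.0]
width: 87.9
t: 10.88
ee_pos: [555.5, -211.9, 324.1]
orientation: [0.086, -3.14, -0.001]
ft_force: [0.2, 0.1, -0.6]
width: 87.7
t 10.88 tcp [ 555.5 -211.9  324.1] yawy 93.15 tilt 0.05 q6 -115.2 F [ 0.2  0.1 -0.6] M [ 0.07 -0.03  0.01] w 87.7
tool shift [-0.7 -0.2 71.1] rz -0.35
1377 [ 555.2 -213.7   96.1] ((557.2418212890625, -213.6300048828125), (49.42657470703125, 13.894280433654785), 3.383558750152588)
```

View pics/w5.png

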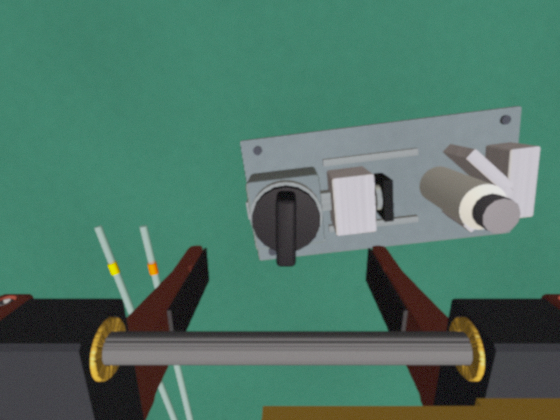

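The bar (286, 190–262) is centred between the fingers and parallel to them. The wrist fit gives a knob centre of (557.2, −213.6) and a yaw of 3.4°, both in agreement. I'll descend and grip.

```bash
python3 -m handwheel '[{"gripper":0,"tx":-0.001,"ty":-0.001,"tz":0.02,"rx":0,"ry":0,"rz":0},{"gripper":0,"tx":0,"ty":0,"tz":0.03,"rx":0,"ry":0,"rz":0},{"gripper":0,"tx":0,"ty":0,"tz":0.015,"rx":0,"ry":0,"rz":0},{"gripper":0,"tx":0,"ty":0,"tz":0.006,"rx":0,"ry":0,"rz":0},{"gripper":1,"tx":0,"ty":0,"tz":0,"rx":0,"ry":0,"rz":0},{"gripper":1,"tx":0,"ty":0,"tz":0,"rx":0,"ry":0,"rz":0},{"gripper":1,"tx":0,"ty":0,"tz":0,"rx":0,"ry":0,"rz":0},{"gripper":1,"tx":0,"ty":0,"tz":0,"rx":0,"ry":0,"rz":0}]'
python3 -m handwheel '[{"gripper":1,"tx":0,"ty":0,"tz":0,"rx":0,"ry":0,"rz":0},{"gripper":1,"tx":0,"ty":0,"tz":0,"rx":0,"ry":0,"rz":0},{"gripper":1,"tx":0,"ty":0,"tz":0,"rx":0,"ry":0,"rz":0},{"gripper":1,"tx":0,"ty":0,"tz":0,"rx":0,"ry":0,"rz":0}]'
python3 -c "
from h import *
state()"
```

```text
t: 11.92
ee_pos: [556.9, -212.9, 254.2]
orientation: [-0.088, 3.14, -0.001]
ft_force: [-0.9, -0.8, 0.6]
width: 51.4
t: 12.42
ee_pos: [556.7, -212.8, 253.7]
orientation: [0.088, -3.14, -0.001]
ft_force: [0.2, 0.5, 1.5]
width: 13.6
t 12.43 tcp [ 556.7 -212.8  253.7] yawy 93.19 tilt 0.02 q6 -115.3 F [0.2 0.5 1.5] M [ 0.05  0.02 -0.12] w 13.6
```

```bash
python3 -m handwheel '[{"gripper":1,"tx":0,"ty":0,"tz":0,"rx":0,"ry":0,"rz":5},{"gripper":1,"tx":0,"ty":0,"tz":0,"rx":0,"ry":0,"rz":8},{"gripper":1,"tx":0,"ty":0,"tz":0,"rx":0,"ry":0,"rz":8},{"gripper":1,"tx":0,"ty":0,"tz":0,"rx":0,"ry":0,"rz":8}]'
python3 -c "
from h import *
state()
p=viewer.get_image('scene');save(p,'s6');a=cv2.imread('pics/s6.png')[90:290,80:300];cv2.imwrite('pics/c6.png',cv2.resize(a,None,fx=3,fy=3))"
```

```text
t: 12.92
ee_pos: [556.7, -212.8, 253.7]
orientation: [-0.706, -3.061, 0.0]
ft_force: [-0.1, 0.4, 0.5]
width: 13.9
t 12.93 tcp [ 556.7 -212.8  253.7] yawy 64.02 tilt 0.02 q6 -86.1 F [-0.1  0.4  0.5] M [0.09 0.02 0.48] w 13.9
```

View pics/c6.png

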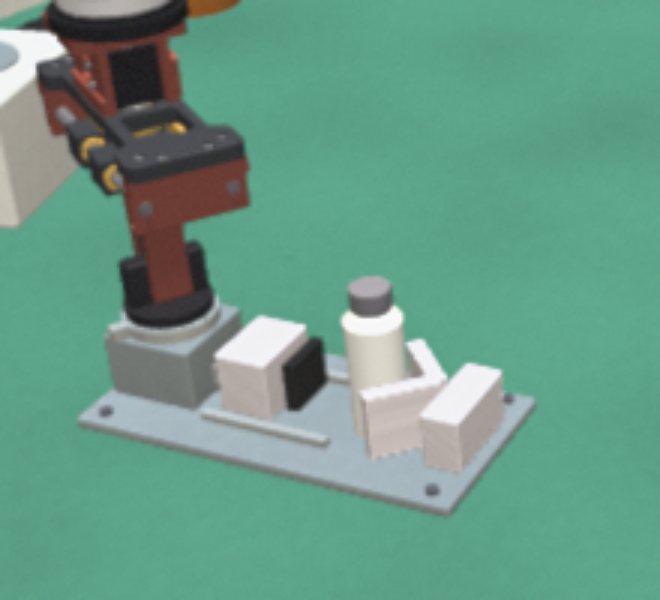

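The jaw has advanced and the torque is 0.48 N m, normal for free driving. I'll measure the remaining pad gap from the cloud.

```bash
cat >> h.py <<'E'
def gap(name="scene",tag=None):
    p=viewer.get_image(name);W=cloud(p);P=W[np.isfinite(W[...,0])]
    if tag: save(p,tag)
    a=np.radians(10);ex=np.array([np.cos(a),np.sin(a)]);ey=np.array([-np.sin(a),np.cos(a)])
    d=P[:,:2]-np.array([531,-65])+50*ey
    c=np.c_[d@ex,d@ey,P[:,2]]
    j=c[(abs(c[:,0])<22)&(c[:,1]>-65)&(c[:,1]<50)&(c[:,2]>20)&(c[:,2]<52)]
    t=j[(j[:,2]>46)&(j[:,1]<15)]
    if len(t): print(name,"jaw/pad tops y",np.percentile(t[:,1],[1,50,99]).round(1))
    h=np.histogram(j[:,1],bins=np.arange(-65,51,3));print({int(e):int(n) for e,n in zip(h[1],h[0]) if n})
    b=c[(abs(c[:,0])<26)&(c[:,1]>10)&(c[:,1]<75)&(c[:,2]>55)&(c[:,2]<82)]
    from scipy.optimize import least_squares
    print("bottle own xy",least_squares(lambda q:np.hypot(b[:,0]-q[0],b[:,1]-q[1])-17,[0,45],loss='soft_l1').x.round(1),len(b),"ztop",np.percentile(c[(abs(c[:,0])<26)&(c[:,1]>10)&(c[:,1]<75),2],99).round(1))
E
python3 -c "
from h import *
gap()"
```

```text
scene jaw/pad tops y [-52.2 -29.7  -3.4]
{-56: 2, -53: 17, -50: 20, -47: 20, -44: 24, -41: 20, -38: 22, -35: 24, -32: 22, -29: 23, -26: 23, -23: 57, -20: 84, -17: 2, -14: 9, -11: 30, -8: 63, -5: 133, -2: 1, 28: 7, 31: 8, 34: 18, 37: 17, 40: 7, 43: 6, 46: 4}
bottle own xy [ 0.1 42.8] 272 ztop 103.4
```

```bash
python3 -m handwheel '[{"gripper":1,"tx":0,"ty":0,"tz":0,"rx":0,"ry":0,"rz":8},{"gripper":1,"tx":0,"ty":0,"tz":0,"rx":0,"ry":0,"rz":8},{"gripper":1,"tx":0,"ty":0,"tz":0,"rx":0,"ry":0,"rz":8},{"gripper":1,"tx":0,"ty":0,"tz":0,"rx":0,"ry":0,"rz":8},{"gripper":1,"tx":0,"ty":0,"tz":0,"rx":0,"ry":0,"rz":8},{"gripper":1,"tx":0,"ty":0,"tz":0,"rx":0,"ry":0,"rz":8},{"gripper":1,"tx":0,"ty":0,"tz":0,"rx":0,"ry":0,"rz":8},{"gripper":1,"tx":0,"ty":0,"tz":0,"rx":0,"ry":0,"rz":8}]'
python3 -c "
from h import *
state();gap()"
python3 -m handwheel '[{"gripper":1,"tx":0,"ty":0,"tz":0,"rx":0,"ry":0,"rz":6},{"gripper":1,"tx":0,"ty":0,"tz":0,"rx":0,"ry":0,"rz":6},{"gripper":1,"tx":0,"ty":0,"tz":0,"rx":0,"ry":0,"rz":6},{"gripper":1,"tx":0,"ty":0,"tz":0,"rx":0,"ry":0,"rz":6},{"gripper":1,"tx":0,"ty":0,"tz":0,"rx":0,"ry":0,"rz":6}]'
python3 -c "
from h import *
state();gap(tag='s7')"
```

```text
t: 14.02
ee_pos: [556.6, -212.9, 253.7]
orientation: [-2.217, -2.225, 0.001]
ft_force: [-1.6, 0.1, 1.1]
width: 13.4
t 14.03 tcp [ 556.6 -212.9  253.7] yawy 0.2 tilt 0.04 q6 -22.2 F [-1.6  0.1  1.1] M [-0.13  0.19  0.42] w 13.4
scene jaw/pad tops y [-35.3 -13.7  13.2]
{-65: 10, -62: 12, -59: 12, -56: 5, -53: 7, -50: 4, -38: 10, -35: 19, -32: 21, -29: 24, -26: 26, -23: 26, -20: 26, -17: 22, -14: 19, -11: 23, -8: 21, -5: 127, -2: 11, 1: 3, 4: 27, 7: 37, 10: 117, 13: 44, 28: 5, 31: 11, 34: 14, 37: 18, 40: 12, 43: 6, 46: 6}
bottle own xy [ 0.2 42.9] 269 ztop 103.5
t: 14.7
ee_pos: [556.5, -212.9, 253.7]
orientation: [-2.716, -1.579, 0.001]
ft_force: [-1.9, -0.4, 0.6]
width: 13.9
t 14.7 tcp [ 556.5 -212.9  253.7] yawy -29.65 tilt 0.05 q6 7.6 F [-1.9 -0.4  0.6] M [-0.02  0.37  0.44] w 13.9
scene jaw/pad tops y [-28.   -9.3  14.2]
{-65: 12, -62: 14, -59: 11, -56: 13, -53: 11, -50: 8, -47: 13, -44: 6, -41: 1, -32: 2, -29: 15, -26: 21, -23: 24, -20: 21, -17: 21, -14: 23, -11: 25, -8: 22, -5: 23, -2: 18, 1: 61, 4: 95, 7: 1, 10: 2, 13: 33, 16: 40, 19: 90, 22: 1, 28: 5, 31: 11, 34: 17, 37: 19, 40: 5, 43: 9, 46: 5}
bottle own xy [ 0.1 42.9] 279 ztop 103.5
```

```bash
python3 -m handwheel '[{"gripper":1,"tx":0,"ty":0,"tz":0,"rx":0,"ry":0,"rz":6},{"gripper":1,"tx":0,"ty":0,"tz":0,"rx":0,"ry":0,"rz":6},{"gripper":1,"tx":0,"ty":0,"tz":0,"rx":0,"ry":0,"rz":5},{"gripper":1,"tx":0,"ty":0,"tz":0,"rx":0,"ry":0,"rz":5},{"gripper":1,"tx":0,"ty":0,"tz":0,"rx":0,"ry":0,"rz":5}]'
python3 -c "
from h import *
state();gap(tag='s8');a=cv2.imread('pics/s8.png')[90:290,80:300];cv2.imwrite('pics/c8.png',cv2.resize(a,None,fx=3,fy=3))"
```

```text
t: 15.38
ee_pos: [556.5, -212.9, 253.7]
orientation: [-3.009, -0.903, 0.001]
ft_force: [-2.1, -0.3, 1.1]
width: 13.4
t 15.38 tcp [ 556.5 -212.9  253.7] yawy -56.59 tilt 0.06 q6 34.5 F [-2.1 -0.3  1.1] M [-0.01  0.48  0.48] w 13.4
scene jaw/pad tops y [-20.6  -2.3  12.5]
{-65: 11, -62: 12, -59: 14, -56: 12, -53: 13, -50: 15, -47: 11, -44: 10, -41: 9, -38: 7, -35: 3, -23: 12, -20: 20, -17: 21, -14: 24, -11: 19, -8: 21, -5: 26, -2: 25, 1: 25, 4: 23, 7: 28, 10: 115, 13: 9, 19: 23, 22: 31, 25: 59, 28: 5, 31: 9, 34: 14, 37: 17, 40: 7, 43: 4, 46: 5}
bottle own xy [ 0.2 44. ] 275 ztop 103.1
```

View pics/c8.png

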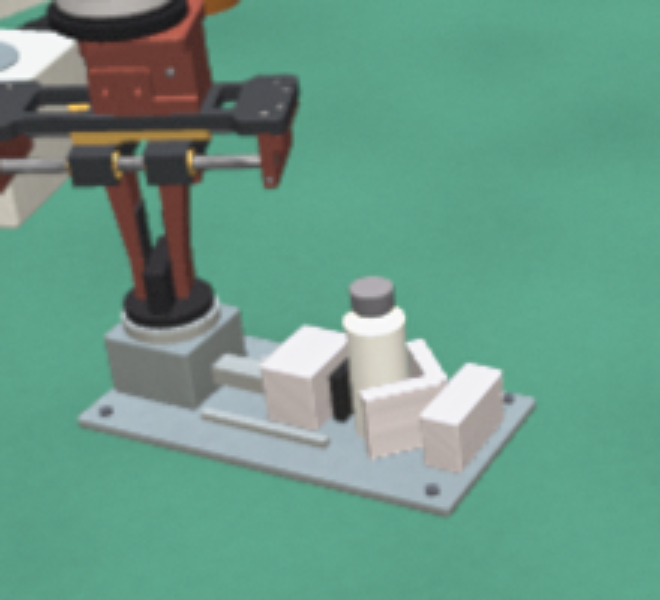

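The pad touches the bottle and has begun pushing it upright, from 42.9 to 44.0. I'll go on in smaller steps and watch the torque.

```bash
python3 -m handwheel '[{"gripper":1,"tx":0,"ty":0,"tz":0,"rx":0,"ry":0,"rz":4},{"gripper":1,"tx":0,"ty":0,"tz":0,"rx":0,"ry":0,"rz":4},{"gripper":1,"tx":0,"ty":0,"tz":0,"rx":0,"ry":0,"rz":4},{"gripper":1,"tx":0,"ty":0,"tz":0,"rx":0,"ry":0,"rz":4}]' >/dev/null
python3 -c "
from h import *
state();gap()"
python3 -m handwheel '[{"gripper":1,"tx":0,"ty":0,"tz":0,"rx":0,"ry":0,"rz":3},{"gripper":1,"tx":0,"ty":0,"tz":0,"rx":0,"ry":0,"rz":3}]' >/dev/null
python3 -c "
from h import *
state();gap()"
python3 -m handwheel '[{"gripper":1,"tx":0,"ty":0,"tz":0,"rx":0,"ry":0,"rz":2},{"gripper":1,"tx":0,"ty":0,"tz":0,"rx":0,"ry":0,"rz":2}]' >/dev/null
python3 -c "
from h import *
state()"
python3 -m handwheel '[{"gripper":1,"tx":0,"ty":0,"tz":0,"rx":0,"ry":0,"rz":2},{"gripper":1,"tx":0,"ty":0,"tz":0,"rx":0,"ry":0,"rz":2}]' >/dev/null
python3 -c "
from h import *
state();gap()"
```

```text
t 15.93 tcp [ 556.5 -212.8  253.7] yawy -72.54 tilt 0.06 q6 50.5 F [-2.8 -0.1  2.5] M [0.03 0.57 0.44] w 14.2
scene jaw/pad tops y [-16.2  -1.3  14.8]
{-65: 12, -62: 12, -59: 12, -56: 13, -53: 13, -50: 10, -47: 16, -44: 10, -41: 12, -38: 11, -35: 7, -32: 5, -20: 4, -17: 14, -14: 27, -11: 24, -8: 22, -5: 28, -2: 22, 1: 25, 4: 20, 7: 24, 10: 20, 13: 83, 16: 61, 22: 9, 25: 29, 28: 45, 31: 35, 34: 5, 37: 9, 40: 4, 43: 6, 46: 5}
bottle own xy [ 0.1 48.1] 279 ztop 103.3
t 16.23 tcp [ 556.5 -212.8  253.7] yawy -78.51 tilt 0.06 q6 56.5 F [-2.3  0.8  2. ] M [0.15 0.61 0.53] w 13.8
scene jaw/pad tops y [-15.6   0.4  14.7]
{-65: 8, -62: 10, -59: 14, -56: 12, -53: 11, -50: 15, -47: 14, -44: 11, -41: 11, -38: 13, -35: 10, -32: 6, -29: 5, -17: 11, -14: 26, -11: 19, -8: 23, -5: 26, -2: 20, 1: 25, 4: 22, 7: 26, 10: 20, 13: 34, 16: 105, 19: 3, 22: 3, 25: 31, 28: 39, 31: 45, 34: 4, 37: 5, 40: 3, 43: 6, 46: 2}
bottle own xy [ 0.2 48.8] 280 ztop 103.2
t 16.52 tcp [ 556.5 -212.8  253.6] yawy -82.78 tilt 0.06 q6 60.7 F [-3.9  1.6  3.7] M [0.17 0.82 0.5 ] w 13.9
t 16.77 tcp [ 556.5 -212.8  253.6] yawy -86.88 tilt 0.05 q6 64.8 F [-5.3  0.8  4.1] M [0.15 1.03 0.54] w 14.3
scene jaw/pad tops y [-14.    0.7  14.2]
{-65: 14, -62: 10, -59: 14, -56: 12, -53: 14, -50: 13, -47: 13, -44: 11, -41: 12, -38: 12, -35: 11, -32: 8, -29: 6, -26: 1, -17: 3, -14: 16, -11: 23, -8: 25, -5: 21, -2: 21, 1: 27, 4: 18, 7: 25, 10: 28, 13: 19, 16: 62, 19: 58, 22: 9, 25: 26, 28: 36, 31: 48, 34: 5, 37: 4, 40: 5, 43: 5, 46: 5}
bottle own xy [ 0.2 49. ] 275 ztop 103.3
```

```bash
cat > s.py <<'E'
from h import *
state()
E
python3 -m handwheel '[{"gripper":1,"tx":0,"ty":0,"tz":0,"rx":0,"ry":0,"rz":2},{"gripper":1,"tx":0,"ty":0,"tz":0,"rx":0,"ry":0,"rz":2}]' >/dev/null;python3 s.py
python3 -m handwheel '[{"gripper":1,"tx":0,"ty":0,"tz":0,"rx":0,"ry":0,"rz":2},{"gripper":1,"tx":0,"ty":0,"tz":0,"rx":0,"ry":0,"rz":1}]' >/dev/null;python3 s.py
python3 -m handwheel '[{"gripper":1,"tx":0,"ty":0,"tz":0,"rx":0,"ry":0,"rz":2},{"gripper":1,"tx":0,"ty":0,"tz":0,"rx":0,"ry":0,"rz":1}]' >/dev/null;python3 s.py
python3 -m handwheel '[{"gripper":1,"tx":0,"ty":0,"tz":0,"rx":0,"ry":0,"rz":2},{"gripper":1,"tx":0,"ty":0,"tz":0,"rx":0,"ry":0,"rz":1}]' >/dev/null;python3 s.py
```

```text
t 17.07 tcp [ 556.5 -212.8  253.6] yawy -90.88 tilt 0.05 q6 68.8 F [-4.3  0.7  5. ] M [0.26 1.11 0.65] w 13.9
t 17.32 tcp [ 556.5 -212.8  253.6] yawy -93.86 tilt 0.05 q6 71.8 F [-5.   1.   4.8] M [0.26 1.02 0.59] w 13.8
t 17.57 tcp [ 556.5 -212.8  253.6] yawy -96.88 tilt 0.06 q6 74.8 F [-5.2  1.6  4.8] M [0.3  1.07 0.46] w 13.9
t 17.82 tcp [ 556.5 -212.8  253.6] yawy -99.91 tilt 0.06 q6 77.8 F [-5.2  0.5  4.5] M [0.24 1.12 0.26] w 14.0
```

Torque peaked at 0.65 near yaw −91 and is falling, so the knob is slipping. I'll carry on carefully over to the notch.

```bash
python3 -m handwheel '[{"gripper":1,"tx":0,"ty":0,"tz":0,"rx":0,"ry":0,"rz":2},{"gripper":1,"tx":0,"ty":0,"tz":0,"rx":0,"ry":0,"rz":1}]' >/dev/null;python3 s.py
python3 -m handwheel '[{"gripper":1,"tx":0,"ty":0,"tz":0,"rx":0,"ry":0,"rz":2},{"gripper":1,"tx":0,"ty":0,"tz":0,"rx":0,"ry":0,"rz":1}]' >/dev/null;python3 s.py
python3 -m handwheel '[{"gripper":1,"tx":0,"ty":0,"tz":0,"rx":0,"ry":0,"rz":2},{"gripper":1,"tx":0,"ty":0,"tz":0,"rx":0,"ry":0,"rz":1}]' >/dev/null;python3 s.py
```

```text
t 18.07 tcp [ 556.5 -212.8  253.6] yawy -102.95 tilt 0.07 q6 80.9 F [-4.2  1.4  4. ] M [0.29 1.07 0.07] w 14.2
t 18.32 tcp [ 556.4 -212.8  253.6] yawy -105.98 tilt 0.07 q6 83.9 F [-6.1  1.   5. ] M [ 0.26  1.08 -0.11] w 13.8
t 18.57 tcp [ 556.5 -212.8  253.6] yawy -108.99 tilt 0.07 q6 86.9 F [-4.7  1.5  4.4] M [ 0.28  1.08 -0.17] w 13.6
```

```bash
python3 -m handwheel '[{"gripper":1,"tx":0,"ty":0,"tz":0,"rx":0,"ry":0,"rz":2},{"gripper":1,"tx":0,"ty":0,"tz":0,"rx":0,"ry":0,"rz":1}]' >/dev/null;python3 s.py
python3 -m handwheel '[{"gripper":1,"tx":0,"ty":0,"tz":0,"rx":0,"ry":0,"rz":2},{"gripper":1,"tx":0,"ty":0,"tz":0,"rx":0,"ry":0,"rz":1}]' >/dev/null;python3 s.py
```

```text
t 18.82 tcp [ 556.5 -212.8  253.6] yawy -111.98 tilt 0.07 q6 89.9 F [-4.6  1.3  4.4] M [ 0.33  1.14 -0.1 ] w 13.8
t 19.07 tcp [ 556.5 -212.8  253.6] yawy -114.97 tilt 0.07 q6 92.9 F [-5.3  1.3  5.6] M [0.32 1.03 0.01] w 14.2
```

Torque went negative and is back to about 0, which means the first notch has been reached. I'll stop here, release and lift.

```bash
python3 -m handwheel '[{"gripper":1,"tx":0,"ty":0,"tz":0,"rx":0,"ry":0,"rz":1.5},{"gripper":1,"tx":0,"ty":0,"tz":0,"rx":0,"ry":0,"rz":0}]' >/dev/null;python3 s.py
python3 -m handwheel '[{"gripper":0,"tx":0,"ty":0,"tz":0,"rx":0,"ry":0,"rz":0},{"gripper":0,"tx":0,"ty":0,"tz":0,"rx":0,"ry":0,"rz":0},{"gripper":0,"tx":0,"ty":0,"tz":0,"rx":0,"ry":0,"rz":0},{"gripper":0,"tx":0,"ty":0,"tz":0,"rx":0,"ry":0,"rz":0},{"gripper":0,"tx":0,"ty":0,"tz":-0.02,"rx":0,"ry":0,"rz":0},{"gripper":0,"tx":0,"ty":0,"tz":-0.05,"rx":0,"ry":0,"rz":0},{"gripper":0,"tx":0,"ty":0,"tz":-0.05,"rx":0,"ry":0,"rz":0},{"gripper":0,"tx":0,"ty":0,"tz":0,"rx":0,"ry":0,"rz":0}]'
python3 -c "
from h import *
state();gap(tag='s9')
o=ctrl.get_obs();p=viewer.get_image('wrist');save(p,'w9');W=cloud(p,o);P=W[np.isfinite(W[...,0])]
m=P[(np.hypot(P[:,0]-556,P[:,1]+212)<40)&(P[:,2]>88)&(P[:,2]<103)]
r=cv2.minAreaRect(m[:,:2].astype(np.float32));print(r,cv2.boxPoints(r).round().tolist())
a=cv2.imread('pics/s9.png')[90:290,80:300];b=cv2.imread('pics/w9.png')
cv2.imwrite('pics/c9.png',np.hstack([cv2.resize(a,(440,400)),cv2.resize(b,None,fx=.64,fy=400/420)]))"
```

```text
t 19.32 tcp [ 556.5 -212.8  253.6] yawy -116.45 tilt 0.07 q6 94.3 F [-4.2  2.2  4.7] M [ 0.34  1.03 -0.14] w 14.1
t: 20.32
ee_pos: [558.0, -213.4, 379.5]
orientation: [3.058, -0.714, 0.015]
ft_force: [0.3, 0.9, 0.4]
width: 87.0
t 20.32 tcp [ 558.  -213.4  379.5] yawy -116.29 tilt 0.56 q6 94.2 F [0.3 0.9 0.4] M [-0.02  0.14  0.07] w 87.0
scene jaw/pad tops y [-12.8   1.5  14.4]
{-65: 9, -62: 18, -59: 10, -56: 16, -53: 9, -50: 13, -47: 11, -44: 17, -41: 11, -38: 14, -35: 11, -32: 7, -29: 7, -26: 2, -17: 1, -14: 17, -11: 16, -8: 26, -5: 21, -2: 28, 1: 23, 4: 21, 7: 28, 10: 23, 13: 23, 16: 31, 19: 78, 22: 5, 25: 30, 28: 28, 31: 53, 34: 5, 37: 4, 40: 5, 43: 6, 46: 5}
bottle own xy [-0.1 49. ] 278 ztop 103.3
((558.0142211914062, -213.1364288330078), (13.54995059967041, 49.50190353393555), 63.321292877197266) [[533.0, -208.0], [577.0, -230.0], [583.0, -218.0], [539.0, -196.0]]
```

View pics/c9.png

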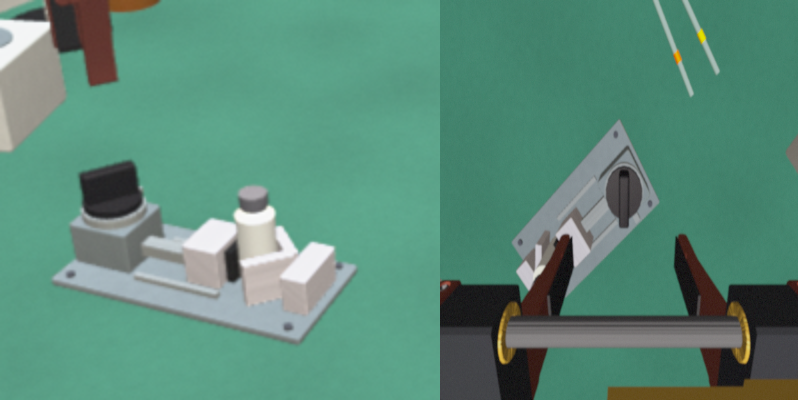

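```bash
python3 -c "
from h import *
p=viewer.get_image('scene');W=cloud(p)
for k in ['square_bottle_centre','squat_jar_centre','soak_bottle_centre']:
    for d in recognise(p,k)[:2]:
        c,r=d['xy'][0]*560,d['xy'][1]*420;print(k,round(d['p'],2),round(c),round(r),W[int(r),int(c)].round())
gap();state();print(ctrl.close_job())"
```

```text
square_bottle_centre 0.61 321 279 [591. 188.  50.]
squat_jar_centre 0.84 405 284 [544. 296.  54.]
squat_jar_centre 0.56 180 218 [ 563. -106.   43.]
soak_bottle_centre 0.87 412 235 [426. 263.  58.]
soak_bottle_centre 0.61 211 200 [539. -51.  82.]
scene jaw/pad tops y [-13.2   1.3  14.2]
{-65: 12, -62: 13, -59: 14, -56: 16, -53: 8, -50: 11, -47: 14, -44: 14, -41: 10, -38: 13, -35: 10, -32: 10, -29: 7, -26: 2, -17: 1, -14: 10, -11: 24, -8: 20, -5: 29, -2: 22, 1: 25, 4: 21, 7: 28, 10: 23, 13: 20, 16: 30, 19: 77, 22: 7, 25: 28, 28: 33, 31: 51, 34: 4, 37: 5, 40: 3, 43: 5, 46: 5}
bottle own xy [ 0. 49.] 273 ztop 103.3
t 20.68 tcp [ 556.4 -212.8  372.4] yawy -116.29 tilt 0.14 q6 94.2 F [-0.1 -0.5  0.2] M [0.08 0.18 0.01] w 87.9
the job is handed in; nothing more can be done
None
```

The white bottle stands upright in the clamp's nest, held between jaw and V. The knob was turned clockwise to its first click and no further, and I handed the job in at about 20.7 s.

- **Placing:** I set the bottle down about 7 mm short of the nest and let go. The jaw then pushed it home upright.
- **Clamping:** One grip on the knob was enough, about 210° in all. Torque peaked at about 0.65 N m, dropped below zero, and came back to near zero, and I stopped and let go there.
- **One click:** After release the bar stayed where I left it. The jaw travelled about 45.5 mm, which fits exactly one 36° click. I did not read the ratchet directly.
- **Bottle:** It measures at own (0, 49) mm in the clamp's axes with its top at 103.3 mm, matching a 95 mm bottle on the 8 mm plate. The 1 mm difference from the stated nest position is within the cameras' calibration error.
- **Other bottles:** The square bottle and the amber jar are where they were, to within 2–4 mm, which is about the spread of the measurements. The arm never came near them.
- **Failed checks:** The first move command was refused because rows need all seven values, and nothing moved. The camera measurements of the clamp differed by 1–3 mm.

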